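# Open the ratchet clamp on the fittings bench

## Task

The bench clamp has to be opened for a longer piece: press down the black ribbed release pad on its sliding jaw and, keeping the pad down, push the jaw back along the bar until it is fully home against the end block, then let the pad spring up again. Leave the pipe coupling standing between the jaws, and the other loose pieces on the bench, where they are.

Things in the scene. Friction and masses are not known exactly. Their poses are not given: they have to be found in the camera images.
- clamp: Grey bench clamp on a dark steel foot plate 360 x 60 mm, fixed to the bench and standing somewhere on it at some angle. Origin at bench height under the middle of its bar. Its x axis runs along the bar from the fixed jaw (face at x = -130 mm) to the end block (x = +150 to +170 mm, 72 mm high); both jaws reach out to its -y side (from y = +22 to -98 mm, up to 82 mm high). z is up. The bar is 20 mm wide, its top 60 mm above the bench.
- jaw (a joint): travel of the sliding jaw along the bar, in m: 0 = nearest the fixed jaw (60 mm gap), 0.130 = fully home with its carriage against the end block; grows towards the clamp's +x. It slides with about 2 N of friction once released. A ratchet with 6 mm teeth stops it from moving back (to larger values) while the release pad is up; with the pad let go, the pawl drops into the nearest notch and draws the jaw up to 6 mm towards the end block.
- release (a joint): how far the release pad is pressed, in m: 0 = up (ratchet locked), 0.008 = bottom of its travel. The ratchet is free from 0.005 on. Spring: 6 N to start, 10 N at the bottom; it springs up as soon as it is let go. The pad rides on the sliding jaw.
- pad (a point): centre of the upper face of the black ribbed release pad, 54 mm long along the bar and 38 mm wide, 84 mm above the bench when up; it moves with the jaw and goes straight down when pressed. The pad lies on the carriage in a pocket 60 mm long, open at both sides and above, between the jaw plate (towards the clamp's -x, top 82 mm above the bench) and the push lug (towards +x).
- lug (a point): centre line point, 100 mm above the bench, of that face of the push lug which looks at the pad (towards the clamp's -x). The lug is an upright grey block on the carriage, 44 mm wide, 14 mm thick along the bar, its top 114 mm above the bench; the face lies 28 mm beyond the pad's centre. Pushing on this face towards the clamp's +x moves the jaw back.
- coupling_mid (a point): centre of the loose dark steel pipe coupling, 46 mm diameter (49 mm at its foot) and 56 mm high, that stands on the bench between the jaws, 66 mm to the -y side of the bar: to be left where it is.
- nipple_mid (a point): bystander: centre of a steel pipe nipple standing upright, 27 mm diameter, 95 mm high.
- tee_mid (a point): bystander: centre of a steel pipe tee, 75 x 42 x 62 mm, branch up.
- bushing_mid (a point): bystander: centre of a small brass hexagon bushing, 40 mm wide, 32 mm high.
- cap_mid (a point): bystander: centre of a round dark steel pipe cap, 48 mm diameter, 30 mm high.
- tape_mid (a point): bystander: centre of a white ring (roll), 60 mm diameter, 19 mm high.
- wrench_grip (a point): bystander: handle of a 190 mm steel wrench lying on the bench.

How it is judged:
By the outcome, as a careful person would: the job done as asked, in the order asked, and still so for the second after the job is handed in, with the robot touching nothing.
It also fails if it takes over 35 s, if anything falls off the work surface, if the arm or the gripper's body presses on something with over 40 N, if the wrist force passes 120 N, or if a joint passes its speed limit or range.

## Robot

A 7-joint arm with a two-finger parallel gripper is mounted at the origin on the work surface. World frame = base frame: x ahead of the robot, y to its left, z up, the work surface at z = 0. Lengths are in m, angles in rad, forces in N, time in s.
With the tool pointing down it reaches from about 0.4 to 0.925 m from the base axis. Payload 5.6 kg.
Tool frame: the origin (TCP) lies on the centre line of the jaws, within the pads' length; the fingertips stand 19 mm ahead of it and the grasp point (between the pads) is the TCP; z points along the fingers, y is the direction in which the jaws open and shut (so a half turn about z gives the same grasp; the last joint's range is limited). The gripper opens to 85 mm and grips with 20 to 120 N. Pads are 22 mm wide; open, the fingers measure 114 mm over their backs; the gripper's body (76 mm by 85 mm) begins 54 mm behind the grasp point. The pads swing forward as they close: fully open they stand 13 mm farther back than shut.
Start: joints at [1.058, 0.468, -0.012, 1.603, 0.006, 1.071, -0.056], TCP at [0.294, -0.58, 0.25] pointing down, gripper open.
Joint ranges: [-2.53, 2.53], [-0.31, 2.02], [-1.57, 1.55], [0.28, 2.44], [-1.29, 4.43], [0.15, 1.84], [-2.92, 2.92]. Speed limits (rad/s): [2.57, 2.57, 3.14, 3.14, 3.14, 3.14, 3.14].

## Interface

Orientations are given as [roll, pitch, yaw] about the fixed x, y, z axes, in that order (R = Rz(yaw) Ry(pitch) Rx(roll)).
In Python, from station import observe, camera, camera_info, finish_job gives the robot as it stands.
- The arm moves only by the tool drive_tool, never from a script. Its arguments are lists of equal length, an entry for each row: "linear": the shift along the world's x, y, z in cm, a list of three; "twist": the turn about the world's z in degrees; "gripper": the opening in per cent of the stroke, from 0 (shut) to 100 (fully open). In form: {"linear": [[x, y, z], ...], "twist": [twist, ...], "gripper": [gripper, ...]}. A call has 1 to 8 rows; each row is the pose to reach, as a shift and turn from the pose measured when the call began; what a row does not reach only later rows make up. A row lasts 1/10 s, in which the tool goes at most 50 mm and 8.59 degrees, less where a joint would pass 70% of its speed; a pose out of reach is approached as far as the arm can. A call with a gripper value outside its range is refused whole. The fingers move at their own pace and stop on an object; the grip force is fixed at half the most. Time passes only in rows, so rows that repeat a pose let the fingers close. It gives the time, the measured TCP pose, the force and the opening at its end, in the units of the state.
- observe(): the state, without advancing time (a new reading comes with each control period).
- camera(name): name is "side" or "top" or "wrist"; returns the picture (480x640x3 uint8, red, green, blue); there is no depth.
- camera_info(name): a dict with "fx", "fy", "cx", "cy" (pixels), "k1" (the pictures are not rectified: a ray, as slopes to the right and down, at radius r is drawn at 1 + k1 r^2 times it, then the intrinsics apply), "world_from_camera" (4x4, takes a point from camera to world coordinates); the wrist camera has in their place "hand_eye" (4x4, takes a point from camera to tool coordinates, whose origin is the TCP and whose axes are the flange's). Camera axes: x right, y up, looking along -z (the intrinsics and any distortion apply to the point x, -y, -z); pixel columns grow to the right and rows downward; lengths in m; the calibration is good to about 2 mm. A picture is of the moment at which its call begins: read the wrist's pose just before it. camera_info takes no time and is no camera call.
- finish_job(): hands the job in, once; it reports no verdict.
The state is a dict: "time_s": time; "q": joint angles; "qvel": joint speeds; "effort": joint torques, N m; "ee_pos": TCP position; "orientation": TCP orientation; "ft_force": force on the tool from outside, world axes, zero at the start; "wrist_torque": the same for the moment, N m; "grip_width": opening from 0.0 (shut) to 1.0 (fully open).
Only numpy, scipy, OpenCV 4.12 (cv2) and the standard library are available. Lean on these libraries where they do the work, as an engineer would, in place of code of your own. Each camera call takes 0.05 s, during which the arm holds its last target.

## Working session

There is one attempt and no reset: what is moved stays moved. The work goes in short steps, Python scripts to look and compute and a tool call to move; the robot and the scene stay as the last step left them, time stands still between calls to the robot, and variables do not carry over. Pictures are saved under pics/ and viewed, and the job is handed in when it is done.

Besides the shell and the picture viewer there is one more tool, called after "Request:" by a JSON object that holds its "api" and its "payload". drive_tool: Moves the arm, as the interface text tells. Its arguments: {"type":"object","properties":{"linear":{"type":"array"},"twist":{"type":"array"},"gripper":{"type":"array"}},"required":["linear","twist","gripper"]}

```bash
mkdir -p pics; python3 - <<'E'
from station import *
import cv2
print(observe())
for n in ["top","side"]:
    im=camera(n); cv2.imwrite(f"pics/{n}0.png",im[:,:,::-1]); print(n,camera_info(n))
print(camera_info("wrist"))
E
```

```text
{'time_s': 0.0, 'q': array([ 1.05798998,  0.46837701, -0.01156983,  1.60368182,  0.006     ,
        1.0714157 , -0.05633059]), 'qvel': array([-1.69081188e-06,  8.09945794e-04,  4.69531853e-04,  1.82467722e-04,
        7.36924382e-04, -9.50318167e-04, -4.63161986e-04]), 'effort': array([-5.62735495e-04, -5.32387626e+01,  2.12576048e-02, -2.51302886e+01,
        1.13479714e-02,  7.91189581e-03,  1.63296523e-07]), 'ee_pos': array([ 0.2939329 , -0.57911871,  0.24931432]), 'orientation': array([-3.13975033e+00,  1.42927938e-04,  4.69682772e-01]), 'ft_force': array([0.7704962 , 0.89535747, 1.06973628]), 'wrist_torque': array([ 0.05503467, -0.02476698, -0.001787  ]), 'grip_width': 1.00285266945783}
top {'fx': 529.5905687135269, 'fy': 529.5905687135269, 'cx': 327.64430550564583, 'cy': 246.52138218057428, 'k1': -0.04451394403702935, 'world_from_camera': array([[ 0.01643223,  0.9930475 , -0.11656177,  0.53539119],
       [-0.99985652,  0.01584044, -0.00600163,  0.00564425],
       [-0.00411351,  0.11664367,  0.99316531,  0.83418085],
       [ 0.        ,  0.        ,  0.        ,  1.        ]
[... 191 characters left out ...]
11, -0.35547898,  0.31929506],
       [-0.5418149 , -0.65493055,  0.52678514,  0.44364791],
       [-0.01722137,  0.63527263,  0.77209592,  0.71440916],
       [ 0.        ,  0.        ,  0.        ,  1.        ]])}
{'fx': 431.8857884284766, 'fy': 431.8857884284766, 'cx': 317.54523439986855, 'cy': 239.2265213457527, 'k1': -0.052291916178596354, 'hand_eye': array([[ 1.99954109e-04,  9.47778704e-01,  3.18928657e-01,
         8.26814174e-02],
       [ 9.99999705e-01,  4.72231695e-05, -7.67291237e-04,
        -4.06509288e-04],
       [-7.42283117e-04,  3.18928717e-01, -9.47778414e-01,
        -1.22360589e-01],
       [ 0.00000000e+00,  0.00000000e+00,  0.00000000e+00,
         1.00000000e+00]])}
```

View pics/top0.png

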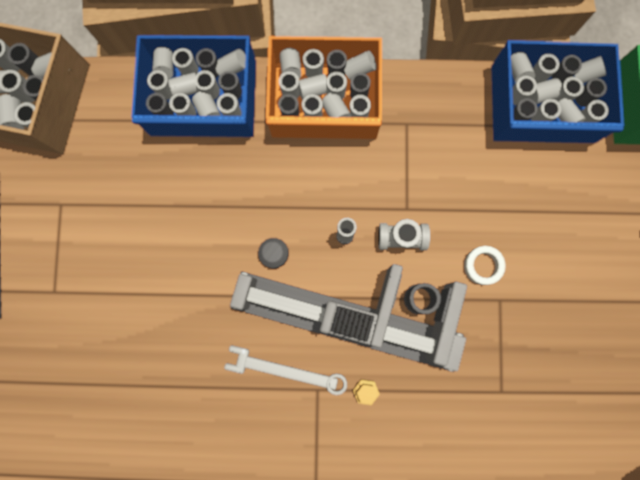

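View pics/side0.png

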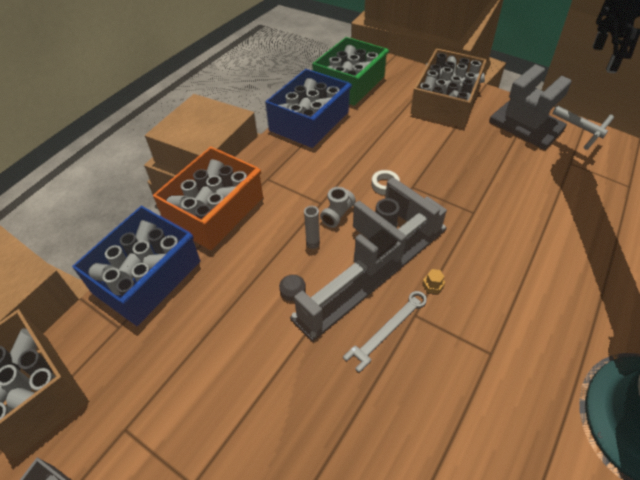

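```bash
cat > h.py <<'E'
import numpy as np, cv2
from station import *
def cam(n):
    i=camera_info(n); return i, np.array(i["world_from_camera"])
def proj(n,P,i=None,T=None):
    if T is None: i,T=cam(n)
    P=np.atleast_2d(P); c=(P-T[:3,3])@T[:3,:3]
    s=np.c_[c[:,0]/-c[:,2],-c[:,1]/-c[:,2]]; r2=(s**2).sum(1,keepdims=True)
    s=s*(1+i["k1"]*r2); return s*[i["fx"],i["fy"]]+[i["cx"],i["cy"]]
def unp(n,uv,z,i=None,T=None):
    if T is None: i,T=cam(n)
    d=(np.array(uv,float)-[i["cx"],i["cy"]])/[i["fx"],i["fy"]]; s=d.copy()
    for _ in range(20): s=d/(1+i["k1"]*(s@s))
    v=T[:3,:3]@np.array([s[0],-s[1],-1]); return T[:3,3]+v*(z-T[2,3])/v[2]
E
python3 - <<'E'
import cv2
a=cv2.imread("pics/top0.png")[255:380,220:480]; cv2.imwrite("pics/topc.png",cv2.resize(a,None,fx=3,fy=3,interpolation=cv2.INTER_CUBIC))
a=cv2.imread("pics/side0.png")[160:350,270:470]; cv2.imwrite("pics/sidec.png",cv2.resize(a,None,fx=3,fy=3,interpolation=cv2.INTER_CUBIC))
E
```

```text
(no output)
```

View pics/topc.png

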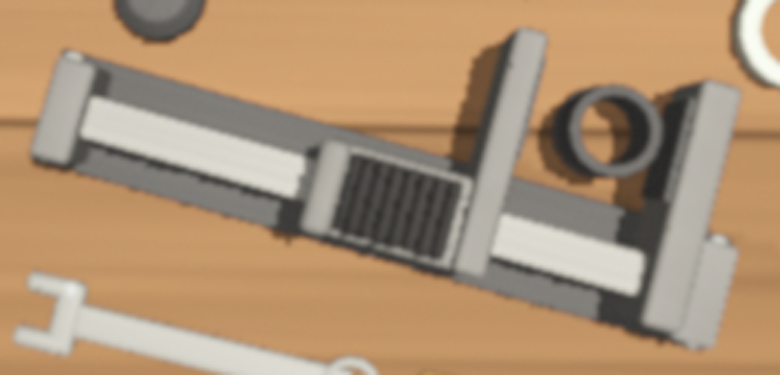

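View pics/sidec.png

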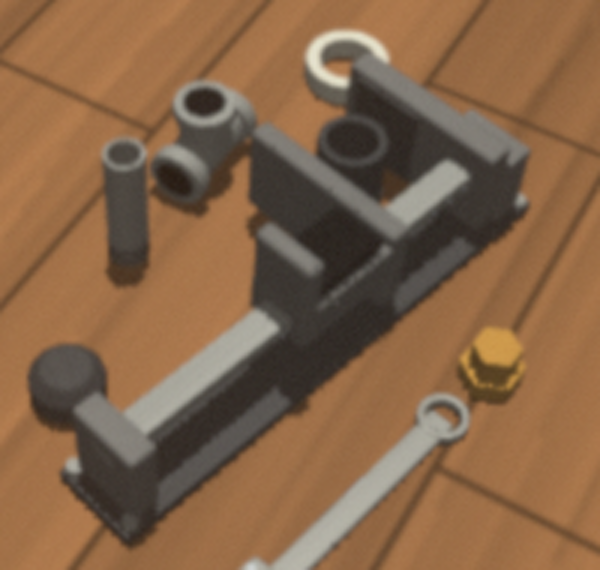

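```bash
cat > fit.py <<'E'
from h import *
from scipy.optimize import least_squares
# params: X,Y,yaw,pc(pad centre x), thick
f=lambda u,v:((u+.5)/3-.5+220,(v+.5)/3-.5+255)
i,T=cam("top")
obs=[("fx",-98,704,82),("fx",22,645,325)]
def model(p):
    X,Y,a,pc,e,th,w=p
    L=np.array([[-.130,-.098,.082],[-.130,.022,.082],
     [pc+.027,-.019,.084],[pc+.027,.019,.084],[pc-.027,-.019,.084],[pc-.027,.019,.084],
     [pc-.032,-.098,.082],[pc-.032,.022,.082],[pc-.032-th,-.098,.082],[pc-.032-th,.022,.082],
     [.170,-w,.072],[.170,w,.072],[.150,-w,.072],[.150,w,.072],
     [pc+.028,-.022,.114],[pc+.028,.022,.114],[pc+.042,-.022,.114],[pc+.042,.022,.114]])
    c,s=np.cos(a),np.sin(a)
    return np.c_[X+c*L[:,0]-s*L[:,1],Y+s*L[:,0]+c*L[:,1],L[:,2]]
uv=np.array([f(*q) for q in [(704,82),(645,325),(352,152),(333,232),(468,180),(443,258),(518,30),(458,270),(546,36),(486,276),(68,52),(34,158),(98,62),(68,164),(352,145),(330,235),(325,140),(303,228)]])
r=least_squares(lambda p:(proj("top",model(p),i,T)-uv).ravel(),[.45,0,1.3,-.02,0,.014,.03],loss="soft_l1")
p=r.x; print("X,Y,yaw,pc,-,th,w",p.round(4),"cost",r.cost)
print((proj("top",model(p),i,T)-uv).round(1).tolist())
m=model(p)
a=p[2];ex=np.array([np.cos(a),np.sin(a)]);print("yawdeg",np.degrees(a),"pad",p[:2]+ex*p[3],"ex",ex)
im=cv2.imread("pics/side0.png")
for q in proj("side",m): cv2.circle(im,tuple(int(round(4*k)) for k in q),4,(0,0,255),-1,shift=2)
cv2.imwrite("pics/sidefit.png",cv2.resize(im[160:350,270:470],None,fx=3,fy=3))
E
python3 fit.py
```

```text
X,Y,yaw,pc,-,th,w [ 0.5168 -0.0217  1.3099 -0.0055  0.1551  0.0146  0.026 ] cost 14.370506609238802
[[1.3, -1.5], [-0.4, 0.1], [1.0, -0.3], [-0.0, -0.8], [-0.7, 0.9], [0.4, 1.2], [0.5, -1.9], [-1.8, 0.2], [1.1, -1.1], [-1.1, 1.1], [-2.1, 0.0], [-1.3, -0.5], [1.1, 0.5], [0.6, 1.4], [1.2, -0.5], [-0.3, 1.1], [0.3, -1.6], [-1.3, 0.6]]
yawdeg 75.04995021305369 pad [ 0.51536417 -0.02696082] ex [0.25797686 0.9661511 ]
```

View pics/sidefit.png

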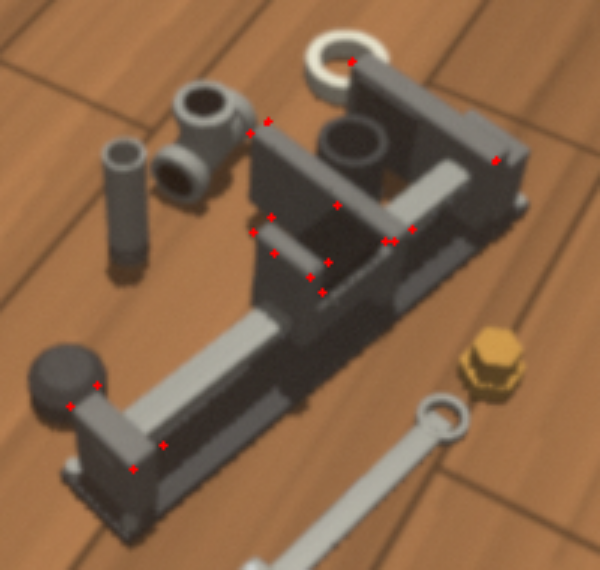

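Request:
{"api": "drive_tool", "payload": {"linear": [[3, 7, 0], [6, 14, 0], [9, 21, 0], [12, 28, 0], [14.5, 34.5, -1], [17, 41, -2], [19, 46, -3], [21, 51, -3]], "twist": [6, 12, 18, 24, 30, 36, 42, 48], "gripper": [0, 0, 0, 0, 0, 0, 0, 0]}}

```text
time_s: 0.9
ee_pos: [0.4473, -0.2089, 0.232]
orientation: [-3.14, 0.0, 1.312]
ft_force: [2.4, 0.0, -0.4]
grip_width: -0.001
```

Request:
{"api": "drive_tool", "payload": {"linear": [[1.7, 4.5, 0], [3.4, 9, -0.5], [5, 13.5, -1], [6.3, 17, -1], [6.9, 18.7, -1], [6.9, 18.7, -1], [6.9, 18.7, -1]], "twist": [0, 0, 0, 0, 0, 0, 0], "gripper": [0, 0, 0, 0, 0, 0, 0]}}

```text
time_s: 1.6
ee_pos: [0.5159, -0.0224, 0.2216]
orientation: [-3.139, 0.001, 1.312]
ft_force: [0.6, -1.0, -0.1]
grip_width: -0.001
```

```bash
python3 - <<'E'
from h import *
o=observe(); print(o["time_s"],o["ee_pos"],o["orientation"],o["ft_force"])
cv2.imwrite("pics/w1.png",camera("wrist")[:,:,::-1])
E
```

```text
1.6 [ 0.51586819 -0.02240359  0.22157336] [-3.13878536e+00  9.99455495e-04  1.31183133e+00] [ 0.61643825 -0.98640931 -0.05555152]
```

View pics/w1.png

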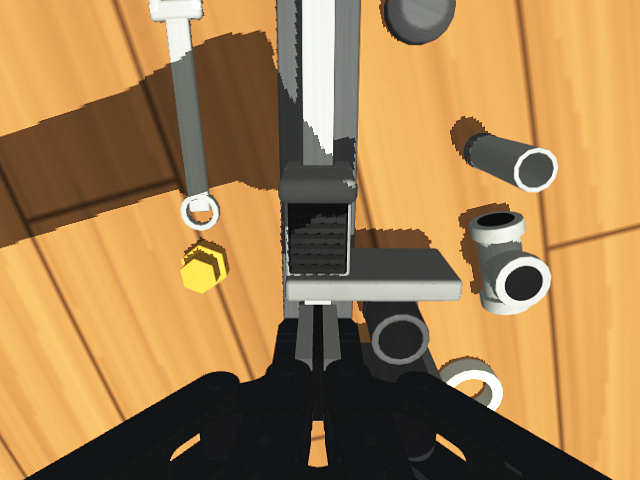

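```bash
python3 - <<'E'
import cv2
a=cv2.imread("pics/w1.png")[155:315,260:480]; cv2.imwrite("pics/w1c.png",cv2.resize(a,None,fx=3.5,fy=3.5,interpolation=cv2.INTER_CUBIC))
E
cat >> h.py <<'E'
from scipy.spatial.transform import Rotation as Ro
def wcam(o):
    T=np.eye(4);T[:3,:3]=Ro.from_euler("xyz",o["orientation"]).as_matrix();T[:3,3]=o["ee_pos"]
    i=camera_info("wrist"); return i,T@np.array(i["hand_eye"])
E
```

```text
(no output)
```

View pics/w1c.png

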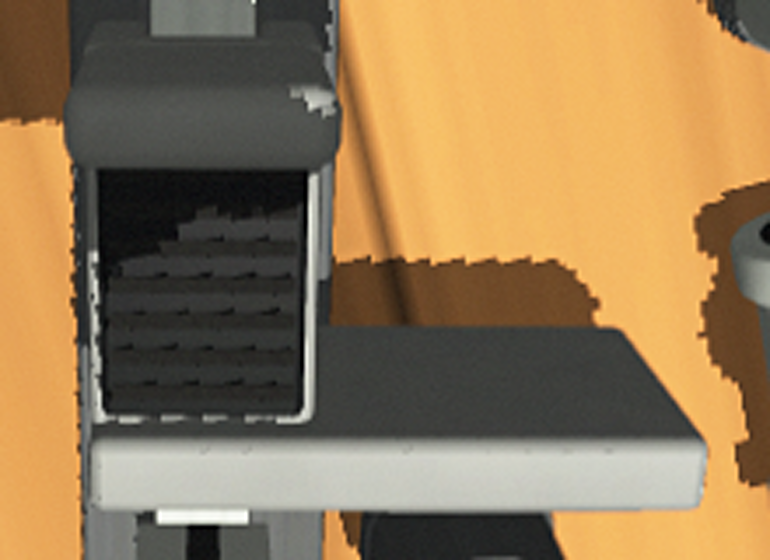

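```bash
python3 - <<'E'
from h import *
o=observe(); i,T=wcam(o)
a=np.radians(75.05);ex=np.array([np.cos(a),np.sin(a)]);ey=np.array([-ex[1],ex[0]])
t=o["ee_pos"][:2]
for n,u,v,z in [("padL",103,413,.083),("padR",303,413,.083),("lugL",75,165,.112),("lugR",332,165,.112),("plL",95,440,.082),("plR",698,440,.082),("plfL",100,508,.082),("plfR",703,508,.082)]:
    P=unp("wrist",((u+.5)/3.5-.5+260,(v+.5)/3.5-.5+155),z,i,T)
    d=P[:2]-t; print(n,P.round(4),"rel tcp along",(d@ex*1e3).round(1),"across",(d@ey*1e3).round(1))
E
```

```text
padL [ 0.4904 -0.046   0.083 ] rel tcp along -28.5 across 18.7
padR [ 0.5266 -0.0556  0.083 ] rel tcp along -28.5 across -18.8
lugL [0.5031 0.0073 0.112 ] rel tcp along 26.2 across 20.1
lugR [ 0.5422 -0.0031  0.112 ] rel tcp along 26.2 across -20.4
plL [ 0.4872 -0.0513  0.082 ] rel tcp along -34.5 across 20.4
plR [ 0.5978 -0.0809  0.082 ] rel tcp along -34.5 across -94.2
plfL [ 0.4841 -0.0653  0.082 ] rel tcp along -48.8 across 19.8
plfR [ 0.5966 -0.0954  0.082 ] rel tcp along -48.9 across -96.7
```

Request:
{"api": "drive_tool", "payload": {"linear": [[0.1, 0.5, -4], [0.1, 0.5, -8], [0.1, 0.5, -10.5], [0.1, 0.5, -11.3], [0.1, 0.5, -11.3], [0.1, 0.5, -11.3]], "twist": [0, 0, 0, 0, 0, 0], "gripper": [0, 0, 0, 0, 0, 0]}}

```text
time_s: 2.25
ee_pos: [0.5176, -0.0189, 0.1098]
orientation: [-3.141, 0.001, 1.309]
ft_force: [0.2, -0.1, -0.3]
grip_width: 0.003
```

Now press slowly.

Request:
{"api": "drive_tool", "payload": {"linear": [[0, 0, -0.4], [0, 0, -0.7], [0, 0, -0.9], [0, 0, -1.1], [0, 0, -1.2], [0, 0, -1.2]], "twist": [0, 0, 0, 0, 0, 0], "gripper": [0, 0, 0, 0, 0, 0]}}

```text
time_s: 2.85
ee_pos: [0.5184, -0.0192, 0.0988]
orientation: [3.14, 0.001, 1.309]
ft_force: [-1.0, -0.8, 7.9]
grip_width: 0.004
```

Request:
{"api": "drive_tool", "payload": {"linear": [[0, 0, -0.2], [0, 0, -0.4], [0, 0, -0.4], [0, 0, -0.4]], "twist": [0, 0, 0, 0], "gripper": [0, 0, 0, 0]}}

```text
time_s: 3.25
ee_pos: [0.5185, -0.0192, 0.0957]
orientation: [3.14, 0.002, 1.309]
ft_force: [-2.3, -0.7, 8.8]
grip_width: -0.0
```

Request:
{"api": "drive_tool", "payload": {"linear": [[0, 0, -0.15], [0.1, 0.4, -0.15], [0.2, 0.8, -0.15], [0.3, 1.2, -0.15], [0.4, 1.6, -0.15], [0.5, 2.0, -0.15]], "twist": [0, 0, 0, 0, 0, 0], "gripper": [0, 0, 0, 0, 0, 0]}}

```text
time_s: 3.85
ee_pos: [0.5237, 0.0004, 0.0953]
orientation: [3.139, 0.003, 1.309]
ft_force: [-3.6, -2.1, 8.2]
grip_width: -0.001
```

```bash
python3 - <<'E'
from h import *
o=observe(); print(o["time_s"],o["ee_pos"],o["ft_force"])
cv2.imwrite("pics/w2.png",camera("wrist")[:,:,::-1])
E
```

```text
3.85 [5.23692043e-01 4.32640036e-04 9.52931326e-02] [-3.61498026 -2.13739632  8.24870827]
```

View pics/w2.png

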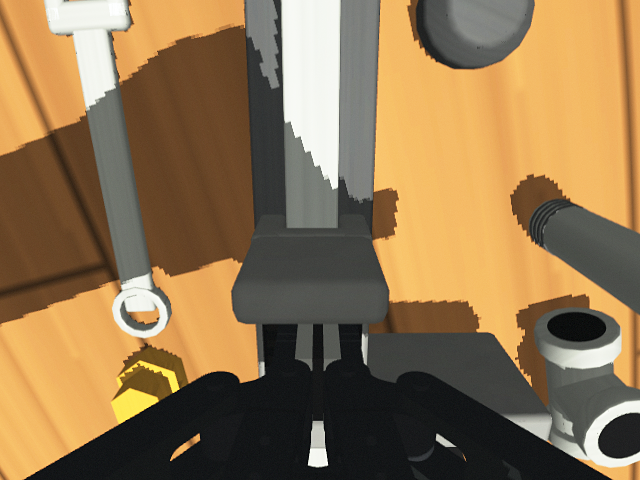

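Request:
{"api": "drive_tool", "payload": {"linear": [[0.1, 0.5, -0.15], [0.3, 1.0, -0.15], [0.4, 1.5, -0.15], [0.5, 2.0, -0.15], [0.7, 2.5, -0.15], [0.8, 3.0, -0.15], [0.9, 3.5, -0.15], [1.1, 4.0, -0.15]], "twist": [0, 0, 0, 0, 0, 0, 0, 0], "gripper": [0, 0, 0, 0, 0, 0, 0, 0]}}

```text
time_s: 4.7
ee_pos: [0.5347, 0.0412, 0.095]
orientation: [3.139, 0.004, 1.309]
ft_force: [-4.7, -1.6, 12.2]
grip_width: 0.002
```

```bash
python3 - <<'E'
from h import *
o=observe(); print(o["time_s"],o["ee_pos"],o["ft_force"])
cv2.imwrite("pics/w3.png",camera("wrist")[:,:,::-1])
E
```

```text
4.7 [0.53468113 0.04119756 0.09503513] [-4.7495425  -1.56595376 12.16132374]
```

View pics/w3.png

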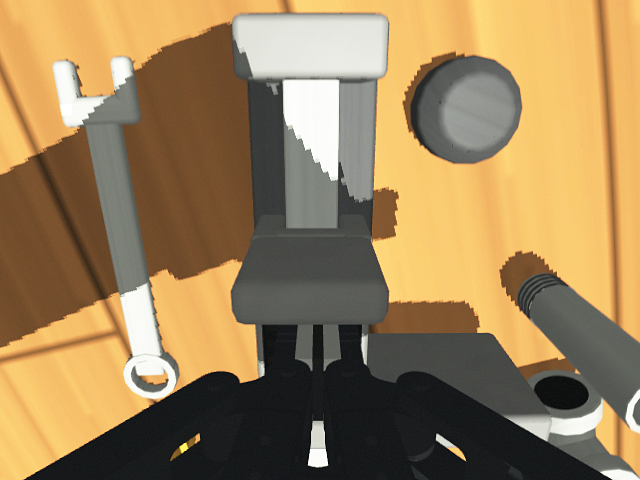

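```bash
python3 - <<'E'
from h import *
o=observe(); i,T=wcam(o)
a=np.radians(75.05);ex=np.array([np.cos(a),np.sin(a)])
for n,v,z in [("blk",79,.072),("blk",79,.070),("car@.06",228,.06),("car top@.066",216,.066)]:
    P=unp("wrist",(312,v),z,i,T); print(n,(P[:2]-o["ee_pos"][:2])@ex)
E
```

```text
blk 0.08748975756618556
blk 0.08754936956398307
car@.06 0.03419083310041005
car top@.066 0.040624753322960616
```

Request:
{"api": "drive_tool", "payload": {"linear": [[0.1, 0.5, -0.15], [0.3, 1.0, -0.15], [0.4, 1.5, -0.15], [0.5, 2.0, -0.15], [0.7, 2.5, -0.15], [0.8, 3.0, -0.15], [0.9, 3.5, -0.15], [1.1, 4.0, -0.15]], "twist": [0, 0, 0, 0, 0, 0, 0, 0], "gripper": [0, 0, 0, 0, 0, 0, 0, 0]}}

```text
time_s: 5.55
ee_pos: [0.5457, 0.0826, 0.095]
orientation: [3.139, 0.004, 1.31]
ft_force: [-4.9, -0.8, 13.6]
grip_width: 0.0
```

```bash
python3 - <<'E'
from h import *
o=observe(); print(o["time_s"],o["ee_pos"],o["ft_force"])
cv2.imwrite("pics/w4.png",camera("wrist")[:,:,::-1])
E
```

```text
5.55 [0.54572078 0.08258115 0.09501402] [-4.94399996 -0.78764482 13.55096265]
```

View pics/w4.png

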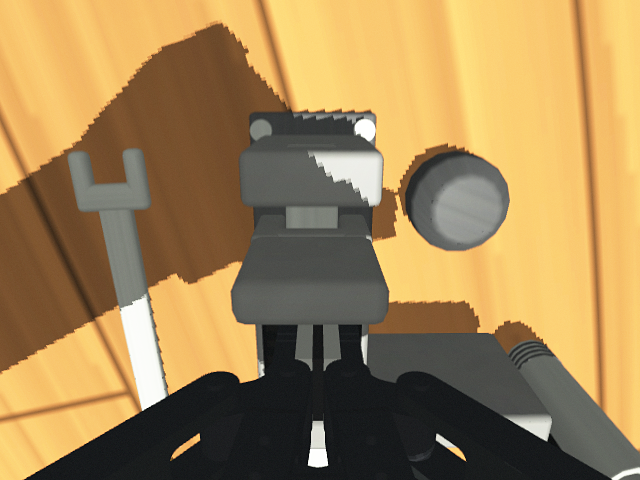

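Request:
{"api": "drive_tool", "payload": {"linear": [[0.1, 0.3, -0.1], [0.15, 0.6, -0.1], [0.2, 0.8, -0.1], [0.25, 0.9, -0.1]], "twist": [0, 0, 0, 0], "gripper": [0, 0, 0, 0]}}

```text
time_s: 6.0
ee_pos: [0.5481, 0.0916, 0.0951]
orientation: [3.139, 0.005, 1.311]
ft_force: [-5.1, -5.6, 12.1]
grip_width: -0.001
```

Request:
{"api": "drive_tool", "payload": {"linear": [[0.05, 0.2, -0.1], [0.1, 0.35, -0.1], [0.1, 0.45, -0.1]], "twist": [0, 0, 0], "gripper": [0, 0, 0]}}

```text
time_s: 6.3
ee_pos: [0.5485, 0.0925, 0.095]
orientation: [3.14, 0.012, 1.309]
ft_force: [-4.6, -9.0, 12.4]
grip_width: -0.0
```

```bash
python3 - <<'E'
from h import *
o=observe(); print(o["time_s"],o["ee_pos"],o["ft_force"])
w=camera("wrist")[150:340,200:440,::-1]; t=camera("top")[230:380,200:480,::-1]
cv2.imwrite("pics/w5.png",cv2.resize(w,None,fx=3,fy=3)); cv2.imwrite("pics/t5.png",cv2.resize(t,None,fx=2.8,fy=2.8,interpolation=cv2.INTER_CUBIC))
E
```

```text
6.3 [0.54845721 0.09253728 0.09503424] [-4.63721434 -9.0146922  12.40339832]
```

View pics/w5.png

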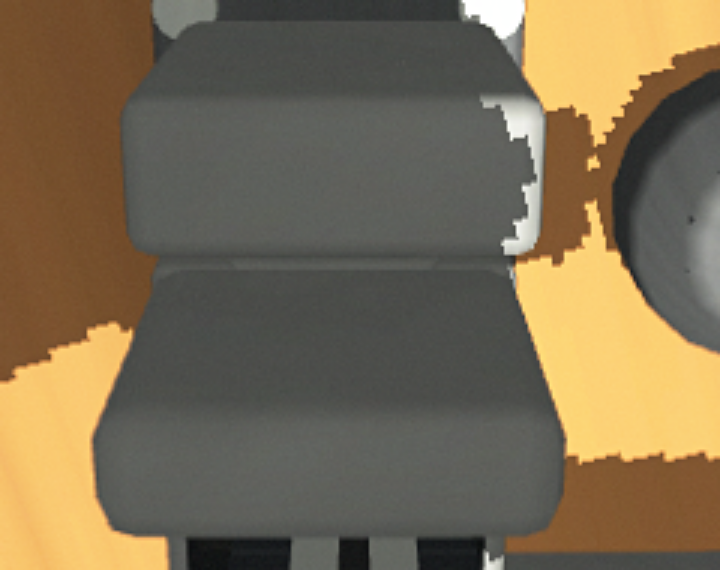

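View pics/t5.png

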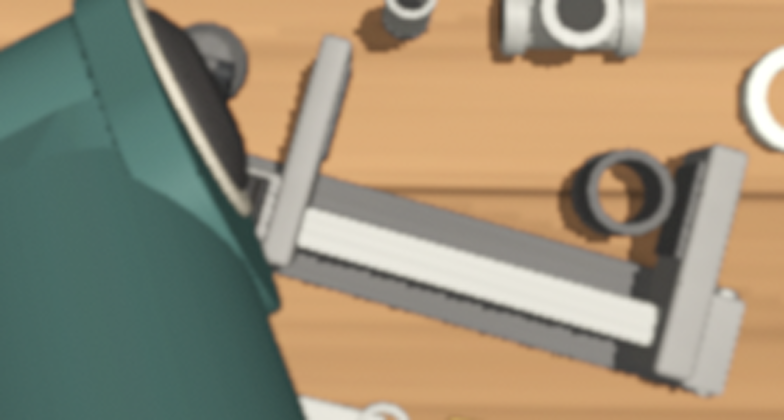

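Request:
{"api": "drive_tool", "payload": {"linear": [[0.1, 0.3, -0.1], [0.15, 0.6, -0.1], [0.15, 0.6, -0.1]], "twist": [0, 0, 0], "gripper": [0, 0, 0]}}

```text
time_s: 6.7
ee_pos: [0.5501, 0.0963, 0.0951]
orientation: [3.139, 0.015, 1.308]
ft_force: [-2.6, -5.7, 10.0]
grip_width: 0.004
```

Request:
{"api": "drive_tool", "payload": {"linear": [[0.1, 0.3, -0.1], [0.15, 0.6, -0.1], [0.15, 0.6, -0.1]], "twist": [0, 0, 0], "gripper": [0, 0, 0]}}

```text
time_s: 7.0
ee_pos: [0.5516, 0.0998, 0.0951]
orientation: [3.139, 0.019, 1.306]
ft_force: [-3.2, -6.0, 10.0]
grip_width: 0.001
```

```bash
python3 - <<'E'
from h import *
o=observe(); print(o["time_s"],o["ee_pos"],o["ft_force"])
w=camera("wrist")[150:340,200:440,::-1]; t=camera("side")[160:350,270:470,::-1]
cv2.imwrite("pics/w6.png",cv2.resize(w,None,fx=3,fy=3)); cv2.imwrite("pics/s6.png",cv2.resize(t,None,fx=3,fy=3,interpolation=cv2.INTER_CUBIC))
E
```

```text
7.0 [0.5516129  0.09975639 0.09507059] [-3.23426336 -5.96724873  9.99640107]
```

View pics/w6.png

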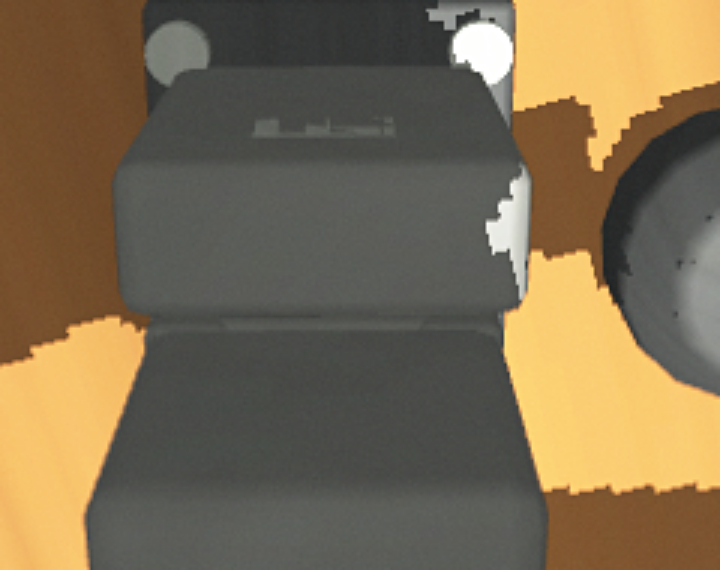

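View pics/s6.png

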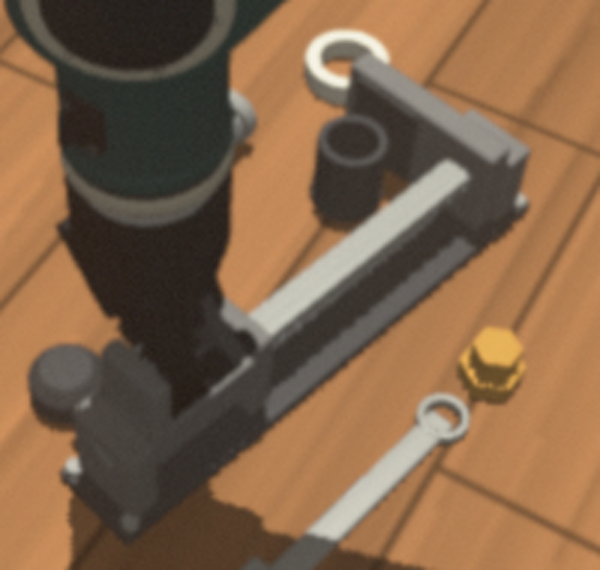

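Request:
{"api": "drive_tool", "payload": {"linear": [[0.1, 0.2, -0.1], [0.1, 0.4, -0.1], [0.1, 0.5, -0.1]], "twist": [0, 0, 0], "gripper": [0, 0, 0]}}

```text
time_s: 7.4
ee_pos: [0.5518, 0.1001, 0.095]
orientation: [3.14, 0.027, 1.304]
ft_force: [-5.5, -12.4, 13.7]
grip_width: -0.002
```

Request:
{"api": "drive_tool", "payload": {"linear": [[0.05, 0.2, 0.3], [0.05, 0.2, 0.8], [0.05, 0.2, 1.4], [0, 0, 2.5], [0, 0, 4.5], [0, 0, 8], [0, 0, 12], [0, 0, 12]], "twist": [0, 0, 0, 0, 0, 0, 0, 0], "gripper": [0, 0, 0, 0, 0, 0, 0, 0]}}

```text
time_s: 8.2
ee_pos: [0.5553, 0.1022, 0.2213]
orientation: [3.13, 0.021, 1.305]
ft_force: [0.2, 0.8, -0.0]
grip_width: 0.002
```

```bash
python3 - <<'E'
from h import *
o=observe(); print(o["time_s"],o["ee_pos"],o["ft_force"])
w=camera("wrist")[:,:,::-1]; t=camera("side")[160:350,270:470,::-1]
cv2.imwrite("pics/w7.png",w); cv2.imwrite("pics/s7.png",cv2.resize(t,None,fx=3,fy=3,interpolation=cv2.INTER_CUBIC))
E
```

```text
8.2 [0.55525292 0.10217685 0.22134864] [ 0.18247469  0.78761879 -0.04502176]
```

View pics/w7.png

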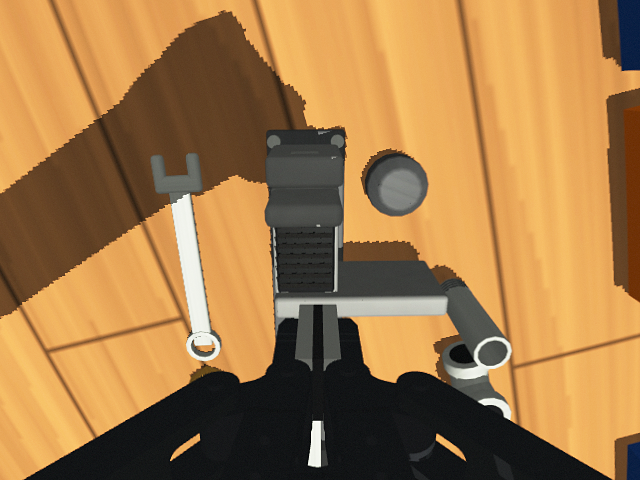

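View pics/s7.png

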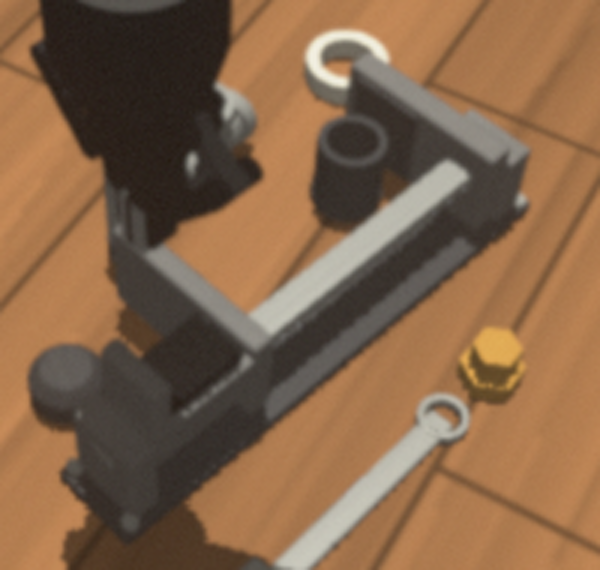

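Request:
{"api": "drive_tool", "payload": {"linear": [[0, 0, 4], [-1, -4, 8], [-2, -9, 10], [-4, -14, 10], [-6, -19, 10], [-8, -24, 10], [-10, -29, 10], [-10, -29, 10]], "twist": [0, 0, 0, 0, 0, 0, 0, 0], "gripper": [0, 0, 0, 0, 0, 0, 0, 0]}}

```text
time_s: 9.1
ee_pos: [0.45, -0.1929, 0.3156]
orientation: [3.139, 0.026, 1.299]
ft_force: [0.8, -0.3, 0.0]
grip_width: -0.004
```

```bash
python3 - <<'E'
from h import *
t=camera("top")[:,:,::-1]; cv2.imwrite("pics/t8.png",t)
a=cv2.imread("pics/top0.png")[205:400,220:510]; b=t[205:400,220:510]
cv2.imwrite("pics/t8c.png",np.vstack([cv2.resize(k,None,fx=1.5*1.0,fy=1.5,interpolation=cv2.INTER_CUBIC) for k in (a,b)]))
E
```

```text
(no output)
```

View pics/t8c.png

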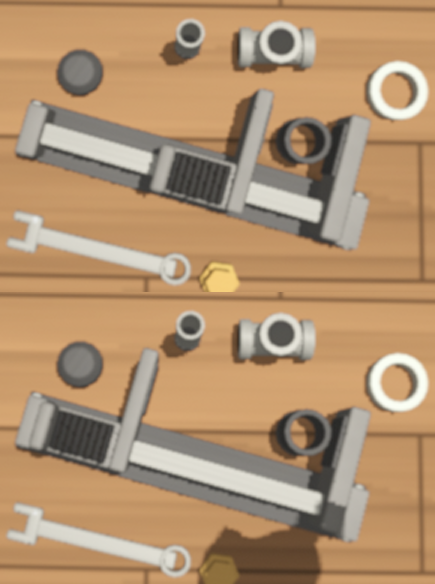

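```bash
python3 -c "
from station import *
print(observe()['ft_force']);print(finish_job())"
```

```text
[-2.19369313 -3.22836154  0.99868489]
the job is handed in; nothing more can be done
None
```

The sliding jaw is fully home against the end block, and the release pad is up again. I handed the job in at about 9 s of the 35 s allowed.

**How it went:** I pressed the pad to about 8 mm with the closed fingertips and kept it down the whole way. For most of the roughly 113 mm travel, friction on the pad carried the jaw along, not a push on the lug. The jaw then stopped against the end block, and the fingertips slid forward about 8 mm until they met the lug. I pushed on the lug with about 13 N and the tool moved only about 0.4 mm. Then I lifted straight up, and the pad was released.

**Last checks:**
- **Jaw:** the wrist, side and top pictures show the carriage against the end block with no visible gap.
- **Pad:** it looks up in the same pictures. I judged that by eye and did not measure it.
- **Other pieces:** the coupling and the loose pieces sit in the same place in the top view before and after. The brass bushing was in the arm's shadow but also looks unmoved.
- **Forces:** the wrist readings I took stayed near 20 N or below.

**Disagreements:** my first fit of the clamp's position disagreed with the side camera by a few mm. I used the wrist camera and the force readings for the contact steps instead. The last force reading before handing in was about 4 N sideways with the arm clear of everything, which I took to be sensor noise.

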